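Sweep brass blanks into the well of a sorting tray

ROBOT

A 7-joint arm with a two-finger parallel gripper is mounted at the origin on a cart in front of the work surface, level with it; the furniture and walls round the work are solid. World frame = base frame: x ahead of the robot, y to its left, z up, the work surface at z = 0. Lengths are in m, angles in degrees, forces in N, time in s.
With the tool pointing down it reaches from about 0.35 to 0.9 m from the base axis. Payload 19.9 kg.
Tool frame: the origin (TCP) lies midway between the tips of the shut fingers; the grasp point (between the pads) lies 19 mm behind it (ctrl.grip_point_offset is the distance from the TCP to the grasp point, in m); z points along the fingers, y is the direction in which the jaws open and shut (so a half turn about z gives the same grasp; the last joint's range is limited). The gripper opens to 85 mm and grips with 20 to 120 N. Pads are 22 mm wide; open, the fingers measure 114 mm over their backs; the gripper's body (76 mm by 85 mm) begins 54 mm behind the grasp point. The pads swing forward as they close: fully open they stand 13 mm farther back than shut.
Start: joints at [65.861, 23.915, -0.59, 92.452, 0.269, 63.638, -3.037], TCP at [0.232, -0.58, 0.231] pointing down, gripper open.
Joint ranges: [-161.28, 161.28], [-22.2, 115.67], [-73.04, 71.86], [3.21, 147.25], [-68.34, 248.33], [10.77, 114.83], [-161.83, 161.83]. Speed limits (degrees/s): [108.29, 108.29, 136.94, 136.94, 172.46, 172.46, 172.46].

INTERFACE

Orientations are given as [roll, pitch, yaw] about the fixed x, y, z axes, in that order (R = Rz(yaw) Ry(pitch) Rx(roll)).
In Python, from station import ctrl, optics, ticket gives the robot as it stands.
- The arm moves only by the shell command python3 -m pendant 'ROWS'. ROWS is JSON, a list of rows, each an object with "travel": the shift along the tool's x, y, z scaled (see below), a list of three; "angular": the turn, a rotation vector about the tool's x, y, z scaled (see below), a list of three; "hand": the gripper command: -1 is shut, 1 is fully open, values between are in proportion. A call has 1 to 10 rows; each row shifts and turns the pose as measured when the row begins, along the tool's axes as they then stand; what a row does not reach is not made up. The controller multiplies each number of a shift by 0.02 m and each number of a turn by 0.12 rad. A row lasts 1/10 s, in which the tool goes at most 50 mm and 8.59 degrees, less where a joint would pass 70% of its speed; a pose out of reach is approached as far as the arm can. A call with a number of a shift or a turn outside -1 to 1 is refused whole. A call with a gripper value outside its range is refused whole. The fingers move at their own pace and stop on an object; the grip force is fixed at half the most. Time passes only in rows, so rows that do not move let the fingers close. It gives the time, the measured TCP pose, the force and the opening at its end, in the units of the state.
- ctrl.get_state(): the state, without advancing time (a new reading comes with each control period).
- optics.grab_frame(name): name is "side" or "top" or "wrist"; returns a dict with "frame" (384x512x3 uint8, red, green, blue), "fov_y" (degrees; the focal length in pixels is half the picture's height over the tangent of half this angle, whatever the lens; pixels are square), "cx", "cy" (the principal point, pixels), "D" ([k1, k2, p1, p2, k3] as OpenCV has them; the pictures are not rectified), "eye" and "rotation" of the camera in the world. Camera axes: x right, y down, z forward; pixel columns grow to the right and rows downward; lengths in m; the calibration is good to about 2 mm. A picture is of the moment at which its call begins. There is no depth.
- ticket.hand_in(): hands the job in, once; it reports no verdict.
Trained networks look in a picture, given as the dict that the camera call returned (one of the last four; its "shot" number tells which), for a name from the list of things; names that differ only in an ending like _2 or _b are one class to them, and where a whole thing is asked for, a point or a joint stands for the part that bears it (a point fixed in the world has none). Each returns a list of dicts, best first, with "score" (0 to 1); they miss things now and then, are a little off and sometimes report something else, mostly with a low value. They report only what shows in the picture. A call takes as long as a camera call. They do not tell look-alikes from the thing itself.
- optics.find_in(picture, query): "box" ([left, top, right, bottom] in pixels, round what is visible of it).
The state is a dict: "clock": time; "qpos": joint angles; "joint_vel": joint speeds; "joint_torque": joint torques, N m; "position": TCP position; "tool_rot": TCP orientation; "force": force on the tool from outside, world axes, zero at the start; "wrist_torque": the same for the moment, N m; "grip_width": finger opening in m.
Only numpy, scipy, OpenCV 4.12 (cv2) and the standard library are available. Lean on these libraries where they do the work, as an engineer would, in place of code of your own. Each camera call takes 0.05 s, during which the arm holds its last target.

TASK

Use the fingertips to sweep the three round brass blanks across the deck of the wooden sorting tray and over the edge into its sunken well. Only push them: do not pick any of them up. Leave the block of beeswax and the thread spool standing where they are on the tray.

Things in the scene. Friction and masses are not known exactly. Their poses are not given: they have to be found in the camera images.
- tray: Wooden sorting tray fixed to the bench, 240 mm along its x by 290 along its y, turned a little about the vertical. Origin: centre of its underside, on the bench; z up. Flat deck 36 mm above the origin, x -110 to 110, y -75 to 135 mm, plus two corners beside the well. Rim all round 10 mm wide, 10 mm higher than the deck. To its left stand a box with raised lid and a chest, up to 210 mm high.
- well (a point): Centre of the mouth of the tray's sunken well, at deck height, at the tray's -y end (the robot's right). The rectangular well spans x -55 to 55, y -135 to -75 mm in the tray's frame, is 30 mm deep, and drops straight down from the deck's edge at y = -75 mm. The beeswax and the spool stand in the deck corners either side of it, either way round.
- blank_1: Loose round brass button blank, a disc 28 mm across and 10 mm high (upright side wall to 8 mm, then a small bevel), about 30 g, lying flat on the deck of the sorting tray. Origin: centre of its underside, z up. The three blanks are alike.
- blank_2: Loose round brass button blank, a disc 28 mm across and 10 mm high (upright side wall to 8 mm, then a small bevel), about 30 g, lying flat on the deck of the sorting tray. Origin: centre of its underside, z up. The three blanks are alike.
- blank_3: Loose round brass button blank, a disc 28 mm across and 10 mm high (upright side wall to 8 mm, then a small bevel), about 30 g, lying flat on the deck of the sorting tray. Origin: centre of its underside, z up. The three blanks are alike.
- wax: Loose block of yellow beeswax, 36 x 58 x 20 mm (x, y, z), about 80 g; origin at the centre of its underside. It stands in one of the deck corners beside the well and must be left there.
- spool: Loose wooden thread spool standing upright, 40 mm across and 55 mm high, about 60 g. Origin on its underside, 10 mm from its axis: the axis is at y = +10 mm in its own frame. It stands in the other deck corner beside the well and must be left there.
Things that resemble listed ones, but are neither listed nor needed, are in the scene too. Leave any purple look-alike of the blank_2 alone.

How it is judged (in metres and radians):
At the end, for the whole second after the job is handed in: All three blanks lie at rest inside the well of the tray, the middle of each underside within the well's outline and at least 4 mm below the deck; the beeswax and the spool are within 20 mm of where they began, and the spool is upright (within 0.3 rad) (x of blank_1 in the frame of tray between -0.055 and 0.055 m and y of blank_1 in the frame of tray between -0.135 and -0.075 m and z of blank_1 in the frame of tray between 0 and 0.032 m and linear speed of each of blank_1, blank_2, blank_3 below 0.02 m/s and x of blank_2 in the frame of tray between -0.055 and 0.055 m and y of blank_2 in the frame of tray between -0.135 and -0.075 m and z of blank_2 in the frame of tray between 0 and 0.032 m and x of blank_3 in the frame of tray between -0.055 and 0.055 m and y of blank_3 in the frame of tray between -0.135 and -0.075 m and z of blank_3 in the frame of tray between 0 and 0.032 m and distance of each of wax, spool from where it was at the start of the episode below 0.02 m and angle between spool's own z axis and vertical below 0.3 rad); the robot touches nothing.
It fails at once if a blank is picked up (its underside more than 18 mm above the deck of the tray) (z of any of blank_1, blank_2, blank_3 in the frame of tray above 0.054 m).
It fails at once if the beeswax or the spool is moved by more than 20 mm, or the spool tips over (not (distance of each of wax, spool from where it was at the start of the episode below 0.02 m and angle between spool's own z axis and vertical below 0.3 rad)).
It also fails if it takes over 58 s, if anything falls off the work surface, if the arm or the gripper's body presses on something with over 40 N, if the wrist force passes 120 N, or if a joint passes its speed limit or range.

## Working session

There is one attempt and no reset: what is moved stays moved. The work goes in short steps, Python scripts to look and compute and a shell command to move; the robot and the scene stay as the last step left them, time stands still between calls to the robot, and variables do not carry over. Pictures are saved under pics/ and viewed, and the job is handed in when it is done.

```bash
ls; mkdir -p pics
python3 - <<'E'
from station import ctrl, optics, ticket
import cv2,pickle
s=ctrl.get_state();print(s)
P={}
for n in ["top","side"]:
    p=optics.grab_frame(n);P[n]=p
    cv2.imwrite(f"pics/{n}0.png",cv2.cvtColor(p["frame"],cv2.COLOR_RGB2BGR))
    print(n,{k:v for k,v in p.items() if k!="frame"})
    for q in ["tray","blank_1","wax","spool"]:
        print(q,[( [round(float(x)) for x in r["box"]],round(r["score"],2)) for r in optics.find_in(p,q)])
pickle.dump(P,open("p0.pkl","wb"))
E
```

```text
pics
{'clock': 0.0, 'qpos': array([65.86198237, 23.95079276, -0.58909819, 92.48459511,  0.26915718,
       63.63701526, -3.03772724]), 'joint_vel': array([-0.10502859,  0.00758713,  0.1093959 , -0.03439399,  0.10701001,
       -0.10351694, -0.062535  ]), 'joint_torque': array([ 1.00675181e-03, -8.64449286e+01,  6.79381695e-01, -4.34898627e+01,
        1.90595939e-02,  7.42183911e-03, -2.90565447e-05]), 'position': array([ 0.23155681, -0.58016013,  0.23063718]), 'tool_rot': array([-1.79929168e+02,  5.63553829e-03,  2.17584899e+01]), 'force': array([ 0.18505004, -0.27496893,  0.31509264]), 'wrist_torque': array([ 0.01252926, -0.00878098, -0.02019849]), 'grip_width': 0.0853418599332924}
top {'fov_y': 43.06359653808535, 'cx': 258.0363880129971, 'cy': 188.36945306354386, 'D': array([-0.08533656,  0.        ,  0.        ,  0.        ,  0.        ]), 'eye': array([ 0.44225671, -0.31147918,  0.90130831]), 'rotation': array([-173.92788278,   -0.44183281,  -88.66473933]), 'shot': 1}
tray [([141, 103, 324, 260], 0.8)]
blank_1 [([215, 142, 229, 155], 0.72), ([204, 171, 219, 187], 0.65), ([189, 205, 204, 218], 0.59), ([338, 122, 353, 136], 0.57)]
wax [([267, 225, 300, 254], 0.74)]
spool [([278, 128, 306, 158], 0.79)]
side {'fov_y': 47.325948896716554, 'cx': 258.73697864596755, 'cy': 194.30050551141662, 'D': array([-0.13711794,  0.        ,  0.        ,  0.        ,  0.        ]), 'eye': array([0.5290102 , 0.38819307, 0.53834717]), 'rotation': array([-123.56842955,   -1.0595094 , -177.62245475]), 'shot': 2}
tray []
blank_1 [([249, 229, 267, 240], 0.67), ([282, 238, 296, 252], 0.53), ([223, 223, 227, 232], 0.37)]
wax [([302, 183, 319, 209], 0.95), ([175, 177, 332, 294], 0.45)]
spool [([219, 167, 239, 198], 0.97)]
```

Run:
```python
import cv2
a=cv2.imread("pics/top0.png")[60:300,100:400]
cv2.imwrite("pics/top0c.png",cv2.resize(a,(750,600),interpolation=cv2.INTER_CUBIC))
```

```text
(no output)
```

View pics/top0c.png

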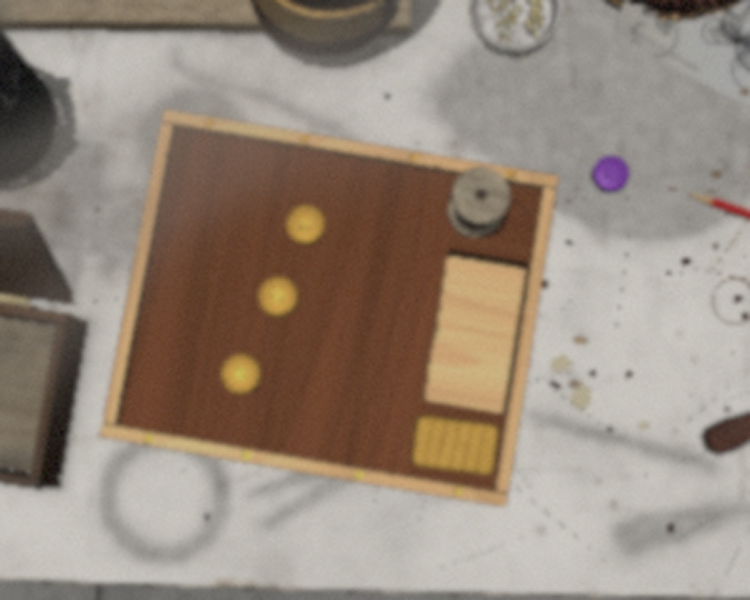

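View pics/top0.png

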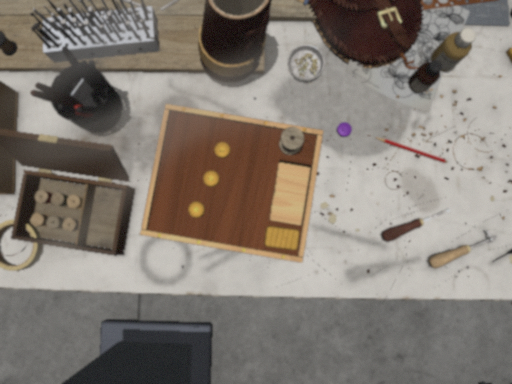

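View pics/side0.png

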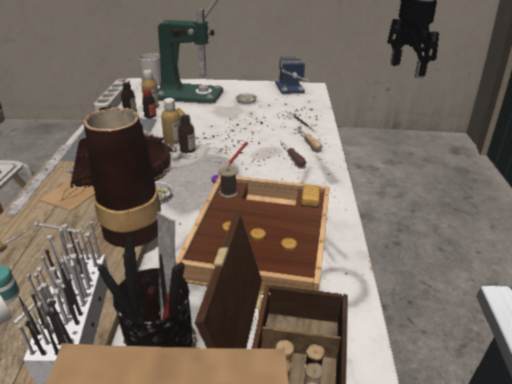

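The top view shows the tray with its rim corners at crop pixels (165,113), (557,178), (503,503) and (103,433). The three brass blanks run diagonally across the deck, the spool is at the far side of the well and the wax at the near side. The purple look-alike is off the tray.

```bash
cat > h.py <<'E'
import numpy as np,cv2
from scipy.spatial.transform import Rotation as R
def K(p):
    f=192/np.tan(np.radians(p["fov_y"]/2));return np.array([[f,0,p["cx"]],[0,f,p["cy"]],[0,0,1.]])
def px2w(p,uv,z):
    n=cv2.undistortPoints(np.array(uv,float).reshape(-1,1,2),K(p),p["D"]).reshape(-1,2)
    d=R.from_euler("xyz",p["rotation"],degrees=True).apply(np.c_[n,np.ones(len(n))])
    e=p["eye"];t=(z-e[2])/d[:,2];return e+t[:,None]*d
def w2px(p,X):
    Rm=R.from_euler("xyz",p["rotation"],degrees=True).as_matrix().T
    return cv2.projectPoints(np.array(X,float).reshape(-1,1,3),cv2.Rodrigues(Rm)[0],-Rm@p["eye"],K(p),p["D"])[0].reshape(-1,2)
E
python3 - <<'E'
from h import *
import pickle
P=pickle.load(open("p0.pkl","rb"));p=P["top"]
c=np.array([(165,113),(557,178),(503,503),(103,433)])/2.5+[100,60]
w=px2w(p,c,.046)[:,:2];print(w)
for i in range(4):print(np.linalg.norm(w[i]-w[(i+1)%4]))
# tray x axis: from near to far; y axis: left
ex=(w[0]-w[3]+w[1]-w[2]);ey=(w[0]-w[1]+w[3]-w[2])
print(np.degrees(np.arctan2(ex[1],ex[0])),np.degrees(np.arctan2(-ey[0],ey[1])))
yaw=(np.arctan2(ex[1],ex[0])+np.arctan2(-ey[0],ey[1]))/2;C=w.mean(0)
c_,s=np.cos(yaw),np.sin(yaw);Rt=np.array([[c_,-s],[s,c_]])
print("tray",C,np.degrees(yaw))
np.savez("tray.npz",C=C,yaw=yaw)
b=np.array([(305,224),(277,296),(240,374)])/2.5+[100,60]
W=px2w(p,b,.046)[:,:2];print("blanks w",W,"tray",(W-C)@Rt)
for n,q,z in [("wax",(455,446),.056),("spool top",(481,196),.091)]:
    W=px2w(p,np.array([q])/2.5+[100,60],z)[:,:2];print(n,W,(W-C)@Rt)
def t2w(x,y,z):return np.r_[C+Rt@[x,y],z]
ps=P["side"]
img=cv2.cvtColor(ps["frame"],cv2.COLOR_RGB2BGR)
for n,pp in P.items():
    im=cv2.resize(cv2.cvtColor(pp["frame"],cv2.COLOR_RGB2BGR),None,fx=1.5,fy=1.5)
    for poly in ([(-.12,-.145,.046),(.12,-.145,.046),(.12,.145,.046),(-.12,.145,.046)],[(-.055,-.135,.036),(.055,-.135,.036),(.055,-.075,.036),(-.055,-.075,.036)]):
        u=w2px(pp,[t2w(*q) for q in poly])*1.5
        cv2.polylines(im,[u.astype(int)],True,(0,255,0),1)
    cv2.imwrite(f"pics/{n}_ov.png",im)
E
```

```text
[[ 0.68053285 -0.14607564]
 [ 0.63945182 -0.42987996]
 [ 0.40738037 -0.39425592]
 [ 0.44922505 -0.11255575]]
0.2867621714735953
0.23478976626964718
0.2847910857546398
0.2337239421767408
-8.486870701570615 -8.34240805815356
tray [ 0.54414752 -0.27069182] -8.414639379862088
blanks w [[ 0.60133913 -0.25007895]
 [ 0.54911158 -0.23187647]
 [ 0.49316375 -0.20764739]] tray [[ 0.05355954  0.02876015]
 [-0.00076946  0.03912392]
 [-0.05966058  0.05490501]]
wax [[ 0.4462618  -0.35938976]] [[-0.08385229 -0.10206729]]
spool top [[ 0.61520439 -0.37200718]] [[ 0.08511801 -0.08982653]]
```

```bash
python3 -c "
import cv2,numpy as np
a=cv2.imread('pics/top_ov.png')[130:410,180:520];b=cv2.imread('pics/side_ov.png')[240:440,240:520]
cv2.imwrite('pics/ov.png',np.vstack([cv2.resize(a,(400,329)),cv2.resize(b,(400,270))]))"
```

```text
(no output)
```

View pics/ov.png

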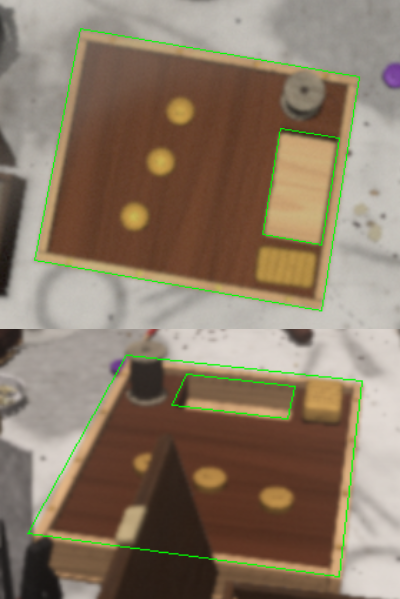

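```bash
python3 - <<'E'
from h import *
import pickle
p=pickle.load(open("p0.pkl","rb"))["top"]
for z in (.1,.2):print(z,px2w(p,[(128,178),(108,145),(132,190)],z)[:,:2])
E
python3 -m pendant '[{"travel":[1,-0.4,0],"angular":[0,0,0],"hand":-0.58},{"travel":[1,-0.4,0],"angular":[0,0,0],"hand":-0.58},{"travel":[1,-0.4,0],"angular":[0,0,0],"hand":-0.58},{"travel":[1,-0.4,0],"angular":[0,0,0],"hand":-0.58},{"travel":[1,-0.4,0],"angular":[0,0,0],"hand":-0.58},{"travel":[1,-0.4,0],"angular":[0,0,0],"hand":-0.58},{"travel":[1,-0.4,0],"angular":[0,0,0],"hand":-0.58},{"travel":[1,-0.4,0],"angular":[0,0,0],"hand":-0.58},{"travel":[1,-0.4,0],"angular":[0,0,0],"hand":-0.58},{"travel":[1,-0.4,0],"angular":[0,0,0],"hand":-0.58}]'
```

```text
0.1 [[ 0.53976787 -0.09859473]
 [ 0.5949116  -0.06151659]
 [ 0.51984461 -0.10635534]]
0.2 [[ 0.52759888 -0.12516183]
 [ 0.57586089 -0.0927109 ]
 [ 0.51016196 -0.13195395]]
clock: 1.5
position: [0.3907, -0.4289, 0.2312]
tool_rot: [180.0, 0.1, 21.4]
force: [-0.4, 0.7, 0.3]
grip_width: 0.018
```

```bash
python3 - <<'E'
from h import *
import pickle
P=pickle.load(open("p0.pkl","rb"))
for z in (.14,.16,.18,.2,.21):
    w=px2w(P["side"],[(237,219)],z);print(z,w,w2px(P["top"],w))
E
python3 -m pendant '[{"travel":[1,-0.4,0],"angular":[0,0,0],"hand":-0.58},{"travel":[1,-0.4,0],"angular":[0,0,0],"hand":-0.58},{"travel":[1,-0.4,0],"angular":[0,0,0],"hand":-0.58},{"travel":[1,-0.4,0],"angular":[0,0,0],"hand":-0.58},{"travel":[1,-0.4,0],"angular":[0,0,0],"hand":-0.58},{"travel":[1,-0.4,0],"angular":[0,0,-1],"hand":-0.58},{"travel":[0,0,0],"angular":[0,0,-1],"hand":-0.58},{"travel":[0,0,0],"angular":[0,0,-1],"hand":-0.58},{"travel":[0,0,0],"angular":[0,0,-1],"hand":-0.58},{"travel":[0,0,0],"angular":[0,0,-1],"hand":-0.58}]'
```

```text
0.14 [[ 0.57660924 -0.142099    0.14      ]] [[149.85658754 152.47451137]]
0.16 [[ 0.57421941 -0.11547438  0.16      ]] [[130.03558338 151.32519506]]
0.18 [[ 0.57182958 -0.08884976  0.18      ]] [[109.23762111 150.12894165]]
0.2 [[ 0.56943976 -0.06222515  0.2       ]] [[ 87.41263463 148.8845966 ]]
0.21 [[ 0.56824484 -0.04891284  0.21      ]] [[ 76.09959956 148.24412956]]
clock: 2.5
position: [0.4917, -0.3326, 0.2316]
tool_rot: [179.9, 0.0, 57.3]
force: [0.3, -1.5, 0.2]
grip_width: 0.0182
```

```bash
python3 -m pendant '[{"travel":[0,0,0],"angular":[0,0,-0.79],"hand":-0.58},{"travel":[0.91,0.33,0.4],"angular":[0,0,0],"hand":-0.58},{"travel":[0.91,0.33,0.4],"angular":[0,0,0],"hand":-0.58},{"travel":[0.91,0.33,0.4],"angular":[0,0,0],"hand":-0.58},{"travel":[0.91,0.33,0.4],"angular":[0,0,0],"hand":-0.58},{"travel":[0.91,0.33,0.4],"angular":[0,0,0],"hand":-0.58},{"travel":[0.91,0.33,0.4],"angular":[0,0,0],"hand":-0.58},{"travel":[0.91,0.33,0.4],"angular":[0,0,0],"hand":-0.58},{"travel":[0.91,0.33,0.4],"angular":[0,0,0],"hand":-0.58},{"travel":[0.91,0.33,0.4],"angular":[0,0,0],"hand":-0.58}]'
```

```text
clock: 3.5
position: [0.6221, -0.2132, 0.1583]
tool_rot: [179.8, 0.2, 62.9]
force: [-0.4, -0.3, -0.4]
grip_width: 0.0181
```

Run:
```python
from h import *
from station import ctrl, optics
p=optics.grab_frame("wrist");t=np.load("tray.npz")
im=cv2.cvtColor(p["frame"],cv2.COLOR_RGB2BGR);cv2.imwrite("pics/w1.png",im)
c,s=np.cos(t["yaw"]),np.sin(t["yaw"]);Rt=np.array([[c,-s],[s,c]])
for r in optics.find_in(p,"blank_1"):
    b=r["box"];uv=[((b[0]+b[2])/2,(b[1]+b[3])/2)];w=px2w(p,uv,.043)
    print(r["score"],b,w,(w[:,:2]-t["C"])@Rt)
```

```text
0.94 [179.4, 226.9, 212.0, 255.6] [[ 0.5489635  -0.23323056  0.043     ]] [[-0.00071779  0.03776274]]
0.91 [237.7, 216.6, 265.9, 242.3] [[ 0.60170293 -0.24673691  0.043     ]] [[0.05343036 0.03211944]]
0.89 [120.4, 226.6, 150.2, 256.7] [[ 0.49802888 -0.20745969  0.043     ]] [[-0.05487529  0.05580262]]
0.49 [376.2, 338.9, 384.7, 344.9] [[ 0.66352089 -0.42533144  0.043     ]] [[ 0.14071762 -0.13550633]]
```

View pics/w1.png

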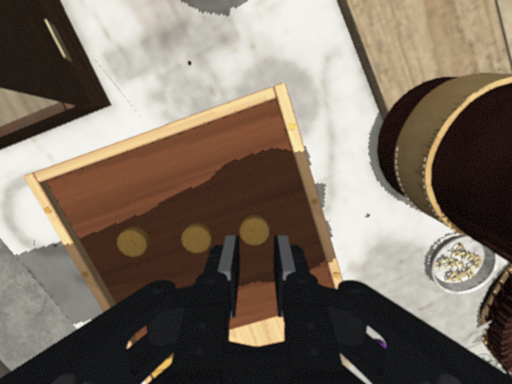

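```bash
python3 -m pendant '[{"travel":[0,-0.1,1],"angular":[0,0,0],"hand":-0.58},{"travel":[0,0,1],"angular":[0,0,0],"hand":-0.58},{"travel":[0,0,1],"angular":[0,0,0],"hand":-0.58},{"travel":[0,0,1],"angular":[0,0,0],"hand":-0.58},{"travel":[0,0,0.8],"angular":[0,0,0],"hand":-0.58},{"travel":[0,0,0.5],"angular":[0,0,0],"hand":-0.58},{"travel":[0,0,0.3],"angular":[0,0,0],"hand":-0.58},{"travel":[0,0,0],"angular":[0,0,0],"hand":-0.58}]'
```

```text
clock: 4.4
position: [0.6206, -0.2139, 0.0432]
tool_rot: [179.7, 0.2, 63.0]
force: [0.0, 0.0, 0.1]
grip_width: 0.0178
```

Run:
```python
from h import *
from station import ctrl, optics
p=optics.grab_frame("wrist")
a=cv2.cvtColor(p["frame"],cv2.COLOR_RGB2BGR)
p=optics.grab_frame("side")
b=cv2.resize(cv2.cvtColor(p["frame"],cv2.COLOR_RGB2BGR)[150:310,160:360],(400,320))
cv2.imwrite("pics/w2.png",np.hstack([cv2.resize(a,(400,320)),b]))
```

```text
(no output)
```

View pics/w2.png

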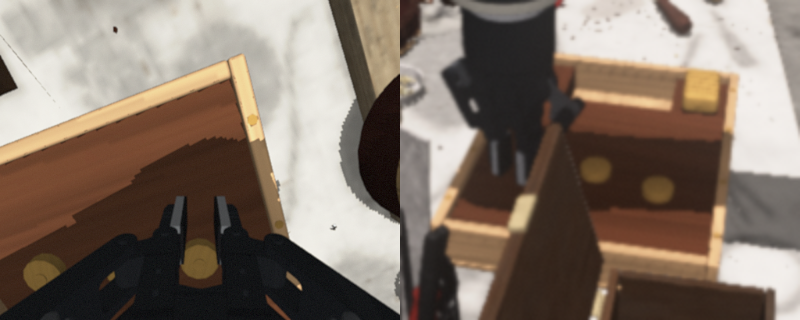

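```bash
python3 -m pendant '[{"travel":[0,0,-1],"angular":[0,0,-0.71],"hand":-0.58},{"travel":[0,0,0],"angular":[0,0,-0.71],"hand":-0.58},{"travel":[0,-0.79,0],"angular":[0,0,0],"hand":-0.58},{"travel":[0,-0.79,0],"angular":[0,0,0],"hand":-0.58},{"travel":[0,-0.79,0],"angular":[0,0,0],"hand":-0.58},{"travel":[0,-0.79,0],"angular":[0,0,0],"hand":-0.58},{"travel":[0,0,0.8],"angular":[0,0,0],"hand":-0.58},{"travel":[0,0,0.3],"angular":[0,0,0],"hand":-0.58},{"travel":[0,0,0],"angular":[0,0,0],"hand":-0.58}]'
```

```text
clock: 5.4
position: [0.5635, -0.1964, 0.049]
tool_rot: [178.9, 0.3, 73.1]
force: [-0.2, 0.0, -0.5]
grip_width: 0.018
```

```bash
python3 -m pendant '[{"travel":[0,-0.17,0.3],"angular":[0.05,0.15,0],"hand":-0.58},{"travel":[0,0,0.2],"angular":[0,0,0],"hand":-0.58},{"travel":[0,0,0],"angular":[0,0,0],"hand":-0.58}]'
```

```text
clock: 5.7
position: [0.5613, -0.1956, 0.0383]
tool_rot: [179.3, -0.9, 73.2]
force: [0.2, 0.1, 0.3]
grip_width: 0.0182
```

```bash
python3 -m pendant '[{"travel":[-0.5,0,0],"angular":[0,0,0],"hand":-0.58},{"travel":[-0.5,0,0],"angular":[0,0,0],"hand":-0.58},{"travel":[-0.5,0,0],"angular":[0,0,0],"hand":-0.58},{"travel":[-0.5,0,0],"angular":[0,0,0],"hand":-0.58},{"travel":[-0.5,0,0],"angular":[0,0,0],"hand":-0.58},{"travel":[-0.5,0,0],"angular":[0,0,0],"hand":-0.58},{"travel":[0,0,0],"angular":[0,0,0],"hand":-0.58}]'
python3 - <<'E'
from h import *
from station import ctrl, optics
o=[]
for n,(r0,r1,c0,c1) in dict(side=(150,310,160,360),top=(80,280,130,340)).items():
    p=optics.grab_frame(n)
    o.append(cv2.resize(cv2.cvtColor(p["frame"],cv2.COLOR_RGB2BGR)[r0:r1,c0:c1],(400,350)))
cv2.imwrite("pics/b1.png",np.hstack(o))
E
```

```text
clock: 6.4
position: [0.5422, -0.2601, 0.0378]
tool_rot: [179.2, -0.8, 73.0]
force: [0.0, 0.0, -0.3]
grip_width: 0.0181
```

View pics/b1.png

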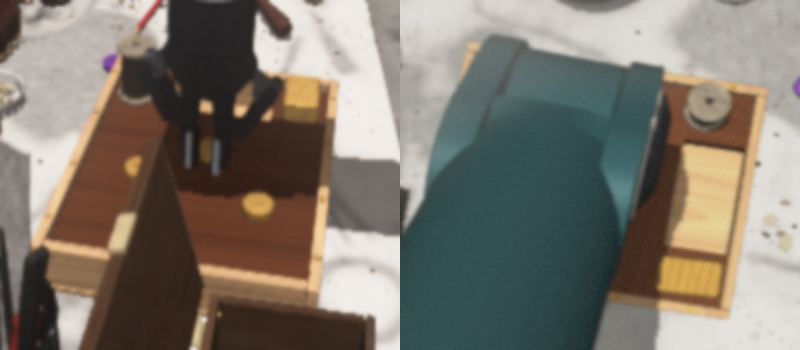

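```bash
python3 -m pendant '[{"travel":[-0.5,-0.1,0],"angular":[0,0,0],"hand":-0.58},{"travel":[-0.5,-0.1,0],"angular":[0,0,0],"hand":-0.58},{"travel":[-0.5,-0.1,0],"angular":[0,0,0],"hand":-0.58},{"travel":[-0.5,-0.1,0],"angular":[0,0,0],"hand":-0.58},{"travel":[-0.5,-0.1,0],"angular":[0,0,0],"hand":-0.58},{"travel":[-0.5,0,0],"angular":[0,0,0],"hand":-0.58},{"travel":[-0.4,0,0],"angular":[0,0,0],"hand":-0.58},{"travel":[0,0,0],"angular":[0,0,0],"hand":-0.58}]'
python3 - <<'E'
from h import *
from station import ctrl, optics
o=[]
for n,(r0,r1,c0,c1) in dict(side=(150,310,160,360),wrist=(0,384,0,512)).items():
    p=optics.grab_frame(n)
    o.append(cv2.resize(cv2.cvtColor(p["frame"],cv2.COLOR_RGB2BGR)[r0:r1,c0:c1],(400,350)))
cv2.imwrite("pics/b2.png",np.hstack(o))
E
```

```text
clock: 7.3
position: [0.5109, -0.3256, 0.0366]
tool_rot: [179.2, -0.9, 73.2]
force: [-1.0, -0.6, 1.2]
grip_width: 0.0182
```

View pics/b2.png

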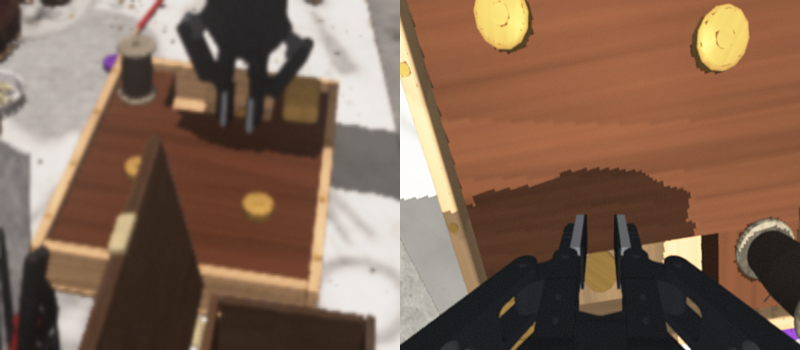

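```bash
python3 -m pendant '[{"travel":[-0.4,0.05,-0.12],"angular":[0,0,0],"hand":-0.58},{"travel":[-0.4,0.05,-0.05],"angular":[0,0,0],"hand":-0.58},{"travel":[0,0,0],"angular":[0,0,0],"hand":-0.58},{"travel":[0.5,0,-0.3],"angular":[0,0,0],"hand":-0.58},{"travel":[0.8,0,-0.8],"angular":[0,0,0],"hand":-0.58},{"travel":[0.8,0,0],"angular":[0,0,0],"hand":-0.58},{"travel":[0,0,0],"angular":[0,0,0],"hand":-0.58}]'
python3 - <<'E'
from h import *
from station import ctrl, optics
o=[]
for n,(r0,r1,c0,c1) in dict(side=(150,310,160,360),wrist=(0,384,0,512)).items():
    p=optics.grab_frame(n)
    o.append(cv2.resize(cv2.cvtColor(p["frame"],cv2.COLOR_RGB2BGR)[r0:r1,c0:c1],(400,350)))
cv2.imwrite("pics/b3.png",np.hstack(o))
E
```

```text
clock: 8.1
position: [0.5227, -0.2951, 0.0657]
tool_rot: [179.2, -1.0, 73.4]
force: [0.1, -0.1, -0.6]
grip_width: 0.0181
```

View pics/b3.png

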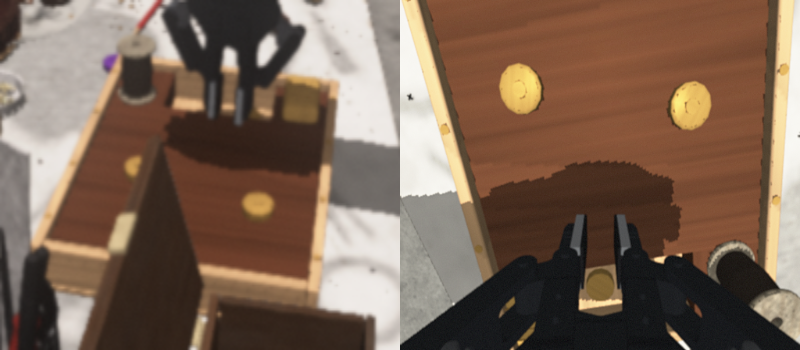

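Blank B is down in the well, seen in the wrist view between the fingers at about (600,285). The other two blanks and the guards haven't moved. I'll locate the other two again from here.

Run:
```python
from h import *
from station import ctrl, optics
p=optics.grab_frame("wrist");t=np.load("tray.npz")
c,s=np.cos(t["yaw"]),np.sin(t["yaw"]);Rt=np.array([[c,-s],[s,c]])
for r in optics.find_in(p,"blank_1"):
    b=r["box"];uv=[((b[0]+b[2])/2,(b[1]+b[3])/2)];w=px2w(p,uv,.043)
    print(r["score"],b,w,(w[:,:2]-t["C"])@Rt)
```

```text
0.97 [128.4, 68.7, 184.3, 123.5] [[ 0.4955697  -0.20785239  0.043     ]] [[-0.05725054  0.05505429]]
0.84 [238.3, 294.5, 273.3, 330.5] [[ 0.50675802 -0.35131691  0.043     ]] [[-0.02518866 -0.08522858]]
```

```bash
python3 -m pendant '[{"travel":[0,0,-0.6],"angular":[0,0,-1],"hand":-0.58},{"travel":[0,0,0],"angular":[0,0,-1],"hand":-0.58},{"travel":[0,0,0],"angular":[0,0,-1],"hand":-0.58},{"travel":[0.92,-0.16,0],"angular":[0,0,0],"hand":-0.58},{"travel":[0.92,-0.16,0],"angular":[0,0,0],"hand":-0.58},{"travel":[0.92,-0.16,0],"angular":[0,0,0],"hand":-0.58},{"travel":[0.92,-0.16,0],"angular":[0,0,0],"hand":-0.58},{"travel":[0.92,-0.16,0],"angular":[0,0,0],"hand":-0.58},{"travel":[0.92,-0.16,0],"angular":[0,0,0],"hand":-0.58},{"travel":[0.92,-0.16,0],"angular":[0,0,0],"hand":-0.58}]'
```

```text
clock: 9.3
position: [0.4839, -0.1762, 0.0748]
tool_rot: [179.2, -0.5, 93.9]
force: [-0.5, -0.5, 1.0]
grip_width: 0.0179
```

```bash
python3 -m pendant '[{"travel":[0.4,0.4,0],"angular":[0,0,0],"hand":-0.58},{"travel":[0,0,0.7],"angular":[0,0,0],"hand":-0.58},{"travel":[0,0,0.5],"angular":[0,0,0],"hand":-0.58},{"travel":[0,0,0.4],"angular":[0,0,0],"hand":-0.58},{"travel":[0,0,0],"angular":[0,0,0],"hand":-0.58}]'
python3 - <<'E'
from h import *
from station import ctrl, optics
o=[]
for n,(r0,r1,c0,c1) in dict(side=(150,310,160,360),wrist=(0,384,0,512)).items():
    p=optics.grab_frame(n)
    o.append(cv2.resize(cv2.cvtColor(p["frame"],cv2.COLOR_RGB2BGR)[r0:r1,c0:c1],(400,350)))
cv2.imwrite("pics/c1.png",np.hstack(o))
E
```

```text
clock: 9.8
position: [0.4915, -0.168, 0.0392]
tool_rot: [179.3, -0.6, 93.9]
force: [-0.3, -0.3, 0.3]
grip_width: 0.0181
```

View pics/c1.png

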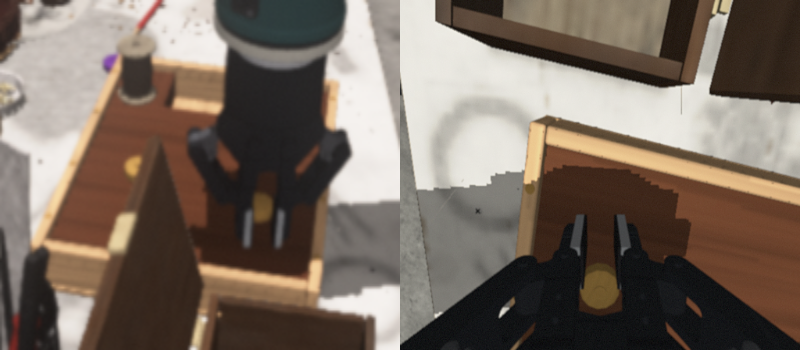

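```bash
python3 -m pendant '[{"travel":[-0.5,0,0],"angular":[0,0,0],"hand":-0.58},{"travel":[-0.6,0,-0.01],"angular":[0,0,0],"hand":-0.58},{"travel":[-0.6,0,-0.01],"angular":[0,0,0],"hand":-0.58},{"travel":[-0.6,0,-0.01],"angular":[0,0,0],"hand":-0.58},{"travel":[-0.6,0,-0.01],"angular":[0,0,0],"hand":-0.58},{"travel":[-0.6,0,-0.01],"angular":[0,0,0],"hand":-0.58},{"travel":[-0.6,0,-0.01],"angular":[0,0,0],"hand":-0.58},{"travel":[-0.6,0,-0.01],"angular":[0,0,0],"hand":-0.58},{"travel":[-0.6,0,-0.01],"angular":[0,0,0],"hand":-0.58},{"travel":[0,0,0],"angular":[0,0,0],"hand":-0.58}]'
python3 - <<'E'
from h import *
from station import ctrl, optics
t=np.load("tray.npz");c,s=np.cos(t["yaw"]),np.sin(t["yaw"]);Rt=np.array([[c,-s],[s,c]])
print((ctrl.get_state()["position"][:2]-t["C"])@Rt)
o=[]
for n,(r0,r1,c0,c1) in dict(side=(150,310,160,360),wrist=(0,384,0,512)).items():
    p=optics.grab_frame(n)
    o.append(cv2.resize(cv2.cvtColor(p["frame"],cv2.COLOR_RGB2BGR)[r0:r1,c0:c1],(400,350)))
cv2.imwrite("pics/c2.png",np.hstack(o))
E
```

```text
clock: 10.9
position: [0.4996, -0.2866, 0.0422]
tool_rot: [179.2, -0.4, 93.7]
force: [-0.2, 0.7, -0.0]
grip_width: 0.0179
[-0.04173468 -0.02225536]
```

View pics/c2.png

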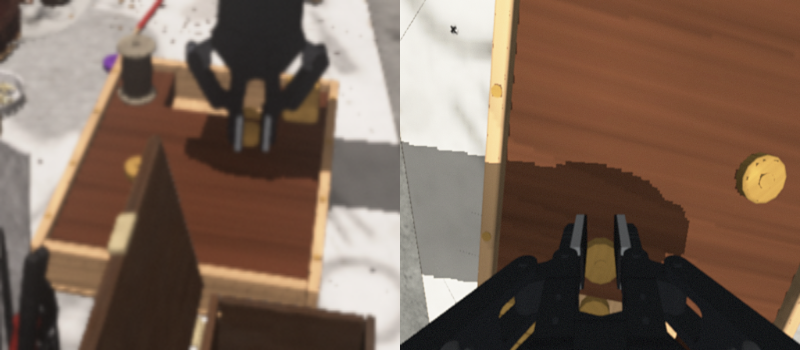

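```bash
python3 -m pendant '[{"travel":[-0.5,0.2,0.12],"angular":[0,0,0],"hand":-0.58},{"travel":[-0.5,0.2,0],"angular":[0,0,0],"hand":-0.58},{"travel":[-0.5,0.2,0],"angular":[0,0,0],"hand":-0.58},{"travel":[-0.5,0.2,0],"angular":[0,0,0],"hand":-0.58},{"travel":[-0.5,0.2,0],"angular":[0,0,0],"hand":-0.58},{"travel":[-0.3,0,0],"angular":[0,0,0],"hand":-0.58},{"travel":[0,0,0],"angular":[0,0,0],"hand":-0.58}]'
python3 - <<'E'
from h import *
from station import ctrl, optics
t=np.load("tray.npz");c,s=np.cos(t["yaw"]),np.sin(t["yaw"]);Rt=np.array([[c,-s],[s,c]])
print((ctrl.get_state()["position"][:2]-t["C"])@Rt)
o=[]
for n,(r0,r1,c0,c1) in dict(side=(150,310,160,360),wrist=(0,384,0,512)).items():
    p=optics.grab_frame(n)
    o.append(cv2.resize(cv2.cvtColor(p["frame"],cv2.COLOR_RGB2BGR)[r0:r1,c0:c1],(400,350)))
cv2.imwrite("pics/c3.png",np.hstack(o))
E
```

```text
clock: 11.7
position: [0.5263, -0.3429, 0.0393]
tool_rot: [179.2, -0.5, 93.9]
force: [0.8, -0.0, -0.8]
grip_width: 0.0175
[-0.00710012 -0.07400069]
```

View pics/c3.png

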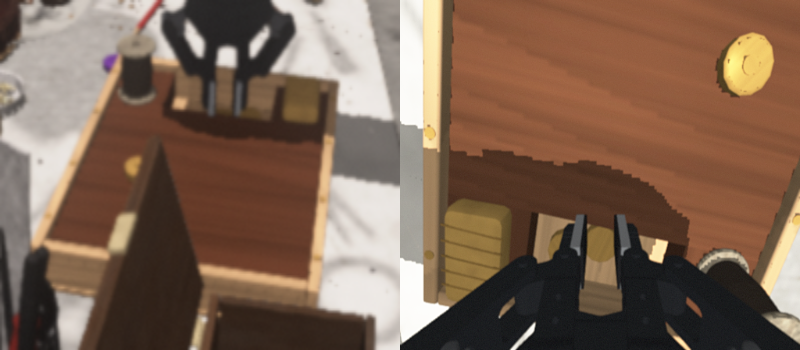

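```bash
python3 -m pendant '[{"travel":[0.3,0,-0.2],"angular":[0,0,0],"hand":-0.58},{"travel":[0.6,0,-0.6],"angular":[0,0,0],"hand":-0.58},{"travel":[0.6,0,-0.8],"angular":[0,0,0],"hand":-0.58},{"travel":[0.4,0,-0.8],"angular":[0,0,0.94],"hand":-0.58},{"travel":[0,0,-0.5],"angular":[0,0,0.94],"hand":-0.58},{"travel":[0,0,0],"angular":[0,0,0.94],"hand":-0.58},{"travel":[0,0,0],"angular":[0,0,0.94],"hand":-0.58},{"travel":[0,0,0],"angular":[0,0,0.94],"hand":-0.58},{"travel":[0,0,0],"angular":[0,0,0],"hand":-0.58}]'
python3 - <<'E'
from h import *
from station import ctrl, optics
t=np.load("tray.npz");c,s=np.cos(t["yaw"]),np.sin(t["yaw"]);Rt=np.array([[c,-s],[s,c]])
st=ctrl.get_state();yw=np.radians(st["tool_rot"][2])
d=np.array([.6209,-.2127])-st["position"][:2]
print(d@[np.cos(yw),np.sin(yw)],d@[np.sin(yw),-np.cos(yw)])
o=[]
for n,(r0,r1,c0,c1) in dict(side=(150,310,160,360),wrist=(0,384,0,512)).items():
    p=optics.grab_frame(n)
    for r in optics.find_in(p,"blank_1"):
        b=r["box"];w=px2w(p,[((b[0]+b[2])/2,(b[1]+b[3])/2)],.043);print(n,r["score"],w,(w[:,:2]-t["C"])@Rt)
    o.append(cv2.resize(cv2.cvtColor(p["frame"],cv2.COLOR_RGB2BGR)[r0:r1,c0:c1],(400,350)))
cv2.imwrite("pics/a1.png",np.hstack(o))
E
```

```text
clock: 12.7
position: [0.5234, -0.2912, 0.108]
tool_rot: [179.4, -1.0, 60.9]
force: [-0.8, 0.3, -0.5]
grip_width: 0.0177
0.1160406752913425 0.04695172211138873
side 0.56 [[ 0.60552864 -0.24294567  0.043     ]] [[0.0566601  0.03642972]]
wrist 0.79 [[ 0.50218394 -0.35241845  0.043     ]] [[-0.02955231 -0.08698762]]
wrist 0.65 [[ 0.54074428 -0.35151283  0.043     ]] [[ 0.0084604  -0.08044899]]
wrist 0.61 [[ 0.64131979 -0.44217248  0.043     ]] [[ 0.12121997 -0.15541489]]
wrist 0.57 [[ 0.6022274  -0.24811485  0.043     ]] [[0.05415083 0.03083309]]
```

View pics/a1.png

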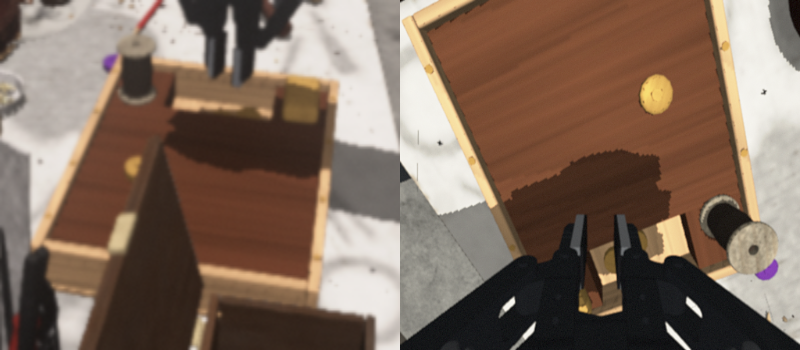

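```bash
python3 -m pendant '[{"travel":[0.97,0.39,0],"angular":[0,0,0],"hand":-0.58},{"travel":[0.97,0.39,0],"angular":[0,0,0],"hand":-0.58},{"travel":[0.97,0.39,0],"angular":[0,0,0],"hand":-0.58},{"travel":[0.97,0.39,0],"angular":[0,0,0],"hand":-0.58},{"travel":[0.97,0.39,0],"angular":[0,0,0],"hand":-0.58},{"travel":[0.97,0.39,0],"angular":[0,0,0],"hand":-0.58},{"travel":[0,0,0.8],"angular":[0,0,0],"hand":-0.58},{"travel":[0,0,0.8],"angular":[0,0,0],"hand":-0.58},{"travel":[0,0,0],"angular":[0,0,0],"hand":-0.58}]'
python3 - <<'E'
from h import *
from station import ctrl
st=ctrl.get_state();yw=np.radians(st["tool_rot"][2])
d=np.array([.6209,-.2127])-st["position"][:2]
print(d@[np.cos(yw),np.sin(yw)],d@[np.sin(yw),-np.cos(yw)])
E
```

```text
clock: 13.8
position: [0.6216, -0.2101, 0.0748]
tool_rot: [179.6, -1.0, 61.9]
force: [0.6, 1.2, -0.6]
grip_width: 0.0178
-0.0026031034207155642 0.0005644436813737446
```

```bash
python3 -m pendant '[{"travel":[0,0,0.8],"angular":[0,0,0],"hand":-0.58},{"travel":[0,0,0.6],"angular":[0,0,0],"hand":-0.58},{"travel":[0,0,0.3],"angular":[0,0,0],"hand":-0.58},{"travel":[0,0,0],"angular":[0,0,0],"hand":-0.58},{"travel":[-0.45,0,0],"angular":[0,0,0],"hand":-0.58},{"travel":[-0.45,0,0],"angular":[0,0,0],"hand":-0.58},{"travel":[-0.5,-0.15,0],"angular":[0,0,0],"hand":-0.58},{"travel":[-0.5,-0.2,0],"angular":[0,0,0],"hand":-0.58},{"travel":[0,0,0],"angular":[0,0,0],"hand":-0.58}]'
python3 - <<'E'
from h import *
from station import ctrl, optics
t=np.load("tray.npz");c,s=np.cos(t["yaw"]),np.sin(t["yaw"]);Rt=np.array([[c,-s],[s,c]])
print((ctrl.get_state()["position"][:2]-t["C"])@Rt)
o=[]
for n,(r0,r1,c0,c1) in dict(side=(150,310,160,360),wrist=(0,384,0,512)).items():
    p=optics.grab_frame(n)
    o.append(cv2.resize(cv2.cvtColor(p["frame"],cv2.COLOR_RGB2BGR)[r0:r1,c0:c1],(400,350)))
cv2.imwrite("pics/a2.png",np.hstack(o))
E
```

```text
clock: 14.7
position: [0.594, -0.2463, 0.0381]
tool_rot: [179.6, -0.9, 61.7]
force: [-0.8, 0.2, -0.8]
grip_width: 0.0178
[0.04577485 0.03144062]
```

View pics/a2.png

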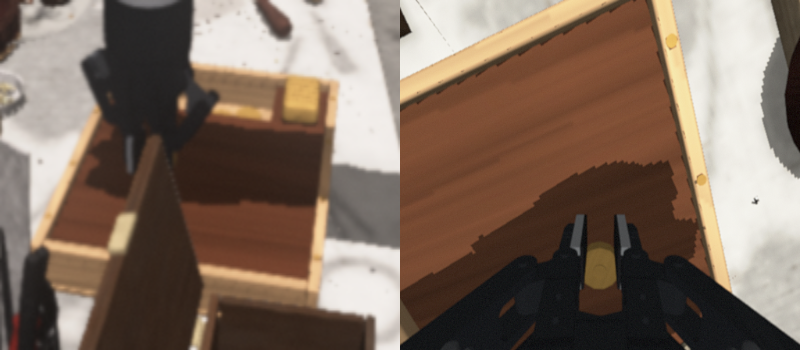

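```bash
python3 -m pendant '[{"travel":[-0.55,-0.24,-0.01],"angular":[0,0,0],"hand":-0.58},{"travel":[-0.55,-0.24,-0.01],"angular":[0,0,0],"hand":-0.58},{"travel":[-0.55,-0.24,-0.01],"angular":[0,0,0],"hand":-0.58},{"travel":[-0.55,-0.24,-0.01],"angular":[0,0,0],"hand":-0.58},{"travel":[-0.55,-0.24,-0.01],"angular":[0,0,0],"hand":-0.58},{"travel":[-0.55,-0.24,-0.01],"angular":[0,0,0],"hand":-0.58},{"travel":[-0.55,-0.24,-0.01],"angular":[0,0,0],"hand":-0.58},{"travel":[0,0,0],"angular":[0,0,0],"hand":-0.58}]'
python3 - <<'E'
from h import *
from station import ctrl, optics
t=np.load("tray.npz");c,s=np.cos(t["yaw"]),np.sin(t["yaw"]);Rt=np.array([[c,-s],[s,c]])
print((ctrl.get_state()["position"][:2]-t["C"])@Rt)
o=[]
for n,(r0,r1,c0,c1) in dict(side=(150,310,160,360),wrist=(0,384,0,512)).items():
    p=optics.grab_frame(n)
    o.append(cv2.resize(cv2.cvtColor(p["frame"],cv2.COLOR_RGB2BGR)[r0:r1,c0:c1],(400,350)))
cv2.imwrite("pics/a3.png",np.hstack(o))
E
```

```text
clock: 15.6
position: [0.5231, -0.3014, 0.0381]
tool_rot: [179.6, -1.0, 61.8]
force: [-0.1, -0.3, 0.7]
grip_width: 0.0181
[-0.01636253 -0.03346354]
```

View pics/a3.png

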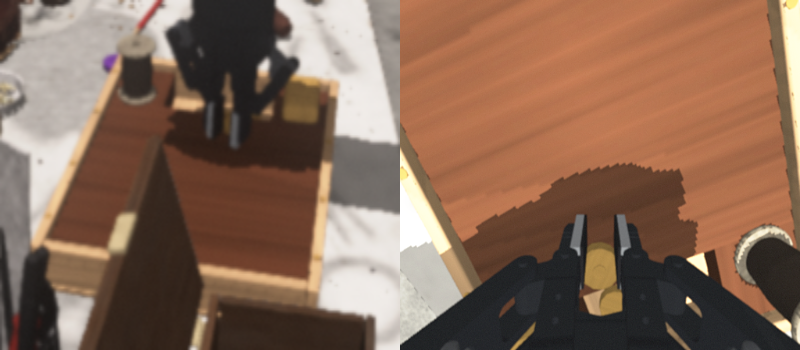

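```bash
python3 -m pendant '[{"travel":[-0.4,0.05,0],"angular":[0,0,-0.8],"hand":-0.58},{"travel":[-0.4,0.05,0],"angular":[0,0,-0.8],"hand":-0.58},{"travel":[-0.4,0,0],"angular":[0,0,-0.8],"hand":-0.58},{"travel":[-0.4,0,0],"angular":[0,0,0],"hand":-0.58},{"travel":[-0.4,0,0],"angular":[0,0,0],"hand":-0.58},{"travel":[0,0,0],"angular":[0,0,0],"hand":-0.58}]'
python3 - <<'E'
from h import *
from station import ctrl, optics
t=np.load("tray.npz");c,s=np.cos(t["yaw"]),np.sin(t["yaw"]);Rt=np.array([[c,-s],[s,c]])
print((ctrl.get_state()["position"][:2]-t["C"])@Rt)
o=[]
for n,(r0,r1,c0,c1) in dict(side=(150,310,160,360),wrist=(0,384,0,512)).items():
    p=optics.grab_frame(n)
    o.append(cv2.resize(cv2.cvtColor(p["frame"],cv2.COLOR_RGB2BGR)[r0:r1,c0:c1],(400,350)))
cv2.imwrite("pics/a4.png",np.hstack(o))
E
```

```text
clock: 16.3
position: [0.5174, -0.3366, 0.0378]
tool_rot: [179.1, -1.0, 79.0]
force: [-0.7, -0.6, 0.5]
grip_width: 0.0177
[-0.01680316 -0.069103  ]
```

View pics/a4.png

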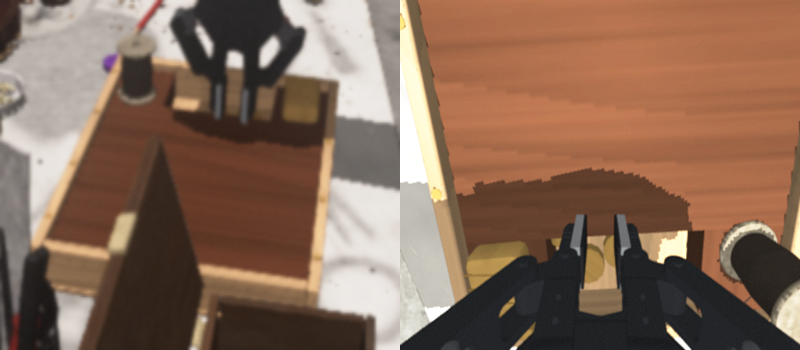

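```bash
python3 -m pendant '[{"travel":[-0.35,0,0],"angular":[0,0,0],"hand":-0.58},{"travel":[0,0,0],"angular":[0,0,0],"hand":-0.58},{"travel":[0.5,0,-0.3],"angular":[0,0,0],"hand":-0.58},{"travel":[0.8,0,-0.8],"angular":[0,0,0],"hand":-0.58},{"travel":[0.8,0,-1],"angular":[0,0,0],"hand":-0.58},{"travel":[0.5,0,-1],"angular":[0,0,0],"hand":-0.58},{"travel":[0.5,0,-1],"angular":[0,0,0],"hand":-0.58},{"travel":[0.5,0,-1],"angular":[0,0,0],"hand":-0.58},{"travel":[0.5,0,-1],"angular":[0,0,0],"hand":-0.58},{"travel":[0,0,0],"angular":[0,0,0],"hand":-0.58}]'
python3 - <<'E'
from h import *
from station import ctrl, optics
t=np.load("tray.npz");c,s=np.cos(t["yaw"]),np.sin(t["yaw"]);Rt=np.array([[c,-s],[s,c]])
o=[]
for n,(r0,r1,c0,c1) in dict(top=(80,280,130,340),wrist=(0,384,0,512)).items():
    p=optics.grab_frame(n)
    for q,z in (("blank_1",.012),("wax",.056),("spool",.07)):
      for r in optics.find_in(p,q):
        b=r["box"];w=px2w(p,[((b[0]+b[2])/2,(b[1]+b[3])/2)],z);print(n,q,round(r["score"],2),np.round(b),w[0,:2],((w[:,:2]-t["C"])@Rt)[0])
    o.append(cv2.resize(cv2.cvtColor(p["frame"],cv2.COLOR_RGB2BGR)[r0:r1,c0:c1],(400,350)))
cv2.imwrite("pics/f1.png",np.hstack(o))
E
```

```text
clock: 17.4
position: [0.5317, -0.2522, 0.1686]
tool_rot: [179.1, -1.1, 79.3]
force: [-0.3, 0.5, -0.0]
grip_width: 0.0183
top blank_1 0.67 [278. 189. 293. 202.] [ 0.52466597 -0.36631188] [-0.00527919 -0.09744156]
top blank_1 0.63 [340. 122. 352. 136.] [ 0.65232718 -0.47743571] [ 0.13726913 -0.18868773]
top blank_1 0.57 [282. 200. 296. 218.] [ 0.50029448 -0.37407677] [-0.02825205 -0.10868929]
top wax 0.66 [263. 227. 298. 251.] [ 0.44516893 -0.35681248] [-0.08531055 -0.09967768]
top spool 0.62 [278. 126. 308. 154.] [ 0.61624783 -0.37423582] [ 0.08647634 -0.09187849]
wrist blank_1 0.78 [241. 275. 261. 302.] [ 0.50251949 -0.37559212] [-0.02582924 -0.10986272]
wrist blank_1 0.56 [261. 273. 279. 290.] [ 0.52503915 -0.37103239] [-0.00421925 -0.10205664]
wrist blank_1 0.54 [240. 271. 248. 274.] [ 0.49900089 -0.35415145] [-0.03244749 -0.08916775]
wrist wax 0.47 [174. 276. 198. 290.] [ 0.44849349 -0.32901583] [-0.08608942 -0.07169376]
wrist spool 0.66 [339. 268. 400. 332.] [ 0.61603612 -0.37120766] [ 0.08582378 -0.08891391]
```

View pics/f1.png

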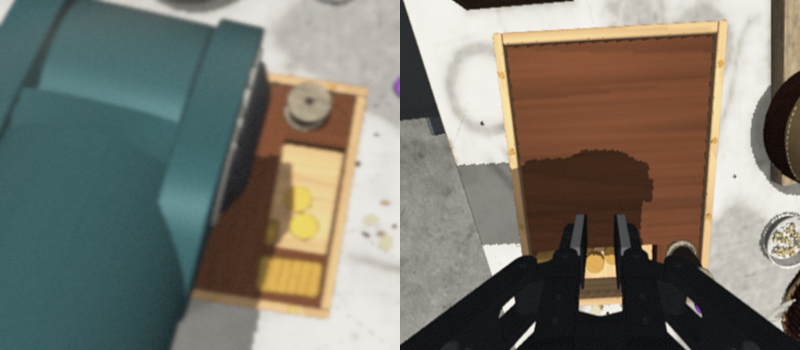

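```bash
python3 -m pendant '[{"travel":[0.2,0,-1],"angular":[0,0,0],"hand":-0.58},{"travel":[0.3,0,-1],"angular":[0,0,0],"hand":-0.58},{"travel":[0.3,0,-1],"angular":[0,0,0],"hand":-0.58},{"travel":[0.6,0,-1],"angular":[0,0,0],"hand":-0.58},{"travel":[0.6,0,-1],"angular":[0,0,0],"hand":-0.58},{"travel":[0.6,0,-1],"angular":[0,0,0],"hand":-0.58},{"travel":[0,0,0],"angular":[0,0,0],"hand":-0.58}]'
python3 - <<'E'
from h import *
from station import ctrl, optics
o=[]
for n,(r0,r1,c0,c1) in dict(top=(170,270,250,330),side=(150,230,200,350)).items():
    p=optics.grab_frame(n)
    o.append(cv2.resize(cv2.cvtColor(p["frame"],cv2.COLOR_RGB2BGR)[r0:r1,c0:c1],(400,500 if n=="top" else 213),interpolation=cv2.INTER_CUBIC))
o[1]=cv2.copyMakeBorder(o[1],0,287,0,0,cv2.BORDER_CONSTANT)
cv2.imwrite("pics/f2.png",np.hstack(o))
E
```

```text
clock: 18.5
position: [0.5369, -0.2048, 0.287]
tool_rot: [179.7, -1.3, 78.9]
force: [0.5, -1.0, 0.0]
grip_width: 0.018
```

View pics/f2.png

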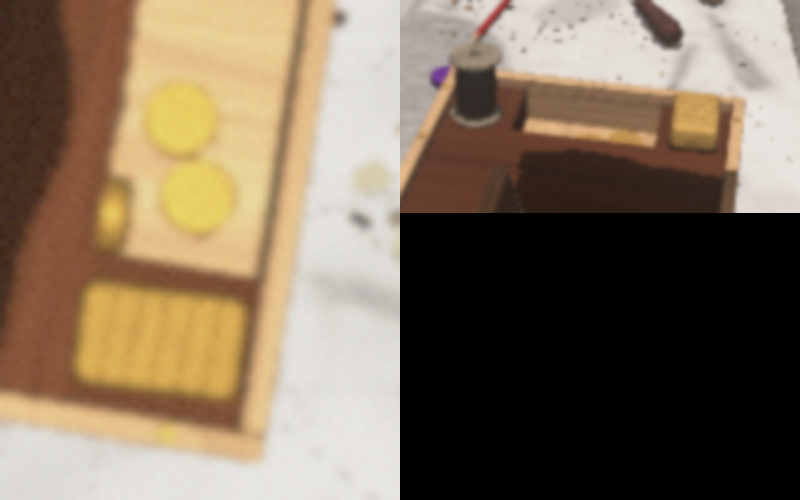

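Two blanks lie flat in the well at (180,120) and (200,197). The third, at (113,215), looks tipped on edge against the deck-side wall. I'll look closer with the wrist camera from beyond the well.

```bash
python3 -m pendant '[{"travel":[-1,0,0],"angular":[0,0,0],"hand":-1},{"travel":[-1,0,0],"angular":[0,0,0],"hand":-1},{"travel":[-1,0,0],"angular":[0,0,0],"hand":-1},{"travel":[-1,0.1,0],"angular":[0,0,0],"hand":-1},{"travel":[-1,0.1,0],"angular":[0,0,0],"hand":-1},{"travel":[-1,0.1,0],"angular":[0,0,0],"hand":-1},{"travel":[-1,0.1,0],"angular":[0,0,0],"hand":-1},{"travel":[-1,0,0],"angular":[0,0,0],"hand":-1},{"travel":[-1,0,0],"angular":[0,0,0],"hand":-1},{"travel":[-1,0,0],"angular":[0,0,0],"hand":-1}]'
python3 -m pendant '[{"travel":[-1,0,0.4],"angular":[0,0,0],"hand":-1},{"travel":[-1,0,0.8],"angular":[0,0,0],"hand":-1},{"travel":[-0.8,0,1],"angular":[0,0,0],"hand":-1},{"travel":[0,0,1],"angular":[0,0,0],"hand":-1},{"travel":[0,0,1],"angular":[0,0,0],"hand":-1},{"travel":[0,0,0],"angular":[0,0,0],"hand":-1}]'
cat > look.py <<'E'
from h import *
from station import ctrl, optics
import sys
tag=sys.argv[1]
p=optics.grab_frame("wrist");a=cv2.cvtColor(p["frame"],cv2.COLOR_RGB2BGR)
t=np.load("tray.npz");c,s=np.cos(t["yaw"]),np.sin(t["yaw"]);Rt=np.array([[c,-s],[s,c]])
u=w2px(p,[np.r_[t["C"]+Rt@q,.036] for q in ([-.055,-.135],[.055,-.135],[.055,-.075],[-.055,-.075])])
print(u)
x0,y0=np.clip(u.min(0)-25,0,None).astype(int);x1,y1=(u.max(0)+25).astype(int)
cr=a[y0:min(y1,384),x0:min(x1,512)];f=min(780/cr.shape[1],590/cr.shape[0])
print(x0,y0,f)
cv2.imwrite(f"pics/{tag}.png",cv2.resize(cr,None,fx=f,fy=f,interpolation=cv2.INTER_CUBIC))
E
python3 look.py g1
```

```text
clock: 19.6
position: [0.4982, -0.4141, 0.2675]
tool_rot: [-179.3, -1.6, 78.7]
force: [-0.0, 0.2, -1.2]
grip_width: -0.0
clock: 20.2
position: [0.4813, -0.4767, 0.1727]
tool_rot: [-179.0, -1.7, 78.4]
force: [-0.3, 0.1, 0.1]
grip_width: -0.0001
[[227.61459898 104.434236  ]
 [350.91741695  97.06956139]
 [352.90027737  21.69272068]
 [221.7928944   30.58714155]]
196 0 4.30939226519337
```

View pics/g1.png

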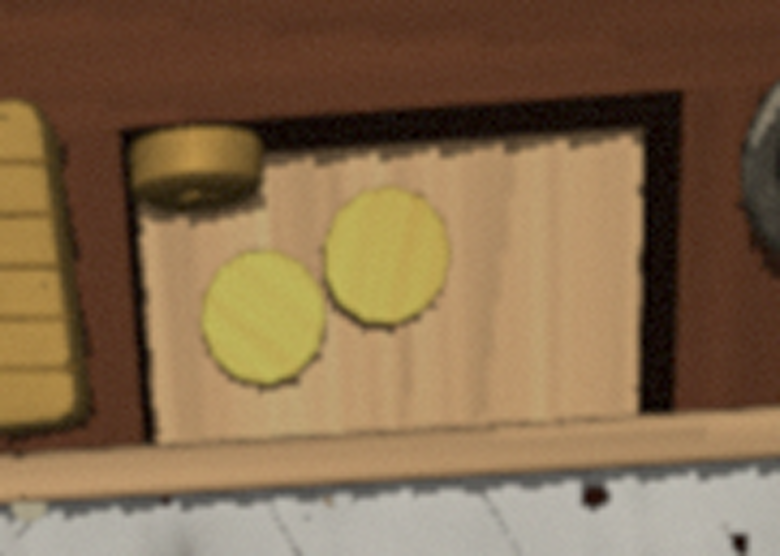

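The wrist view shows two blanks flat at (265,318) and (387,256). The third is on its edge against the deck-side wall at (195,165). I'll estimate its lean, because that decides whether its underside centre is clearly inside the outline.

```bash
cat > fit.py <<'E'
from h import *
from station import ctrl, optics
p=optics.grab_frame("wrist");a=cv2.cvtColor(p["frame"],cv2.COLOR_RGB2BGR)
t=np.load("tray.npz");c,s=np.cos(t["yaw"]),np.sin(t["yaw"]);Rt=np.array([[c,-s],[s,c]])
def T(q):q=np.atleast_2d(q);return np.c_[q[:,:2]@Rt.T+t["C"],q[:,2]]
print("eye tray",(p["eye"][:2]-t["C"])@Rt,p["eye"][2])
# observed deck-edge left corner crop(125,130) and right (682,92)
f=4.30939
obs=np.array([[125,130],[682,92]])/f+[196,0]
print("pred",w2px(p,T([[-.055,-.075,.036],[.055,-.075,.036]])),"obs",obs)
off=(obs-w2px(p,T([[-.055,-.075,.036],[.055,-.075,.036]]))).mean(0)
th=np.linspace(0,2*np.pi,40)
outs=[]
for lean in (0,10,20,30):
    L=np.radians(lean)
    # underside plane: bottom edge out by 28 sin, top touching wall; up dir u, normal n (toward -y)
    u=np.array([0,np.sin(L),np.cos(L)]);n=np.array([0,-np.cos(L),np.sin(L)])
    top=np.array([-.040,-.075,0]); 
    zc=.006+.014*np.cos(L)
    cen=np.array([-.040,-.075-.014*np.sin(L),zc])
    if lean: pass
    ring=lambda k,r:cen+k*n+r*(np.cos(th)[:,None]*np.array([1,0,0])+np.sin(th)[:,None]*u)
    im=cv2.resize(a[0:70,200:300],(380,266),interpolation=cv2.INTER_CUBIC)
    for k,r,col in ((0,.014,(255,0,0)),(.008,.014,(0,255,0)),(.010,.012,(0,0,255))):
        q=(w2px(p,T(ring(k,r)))+off-[200,0])*3.8
        cv2.polylines(im,[q.astype(int)],True,col,1)
    cv2.putText(im,str(lean),(5,255),0,.7,(255,255,255),2);outs.append(im)
cv2.imwrite("pics/fit.png",np.vstack([np.hstack(outs[:2]),np.hstack(outs[2:])]))
E
python3 fit.py
```

```text
eye tray [-0.02404554 -0.14192557] 0.31885968001569875
pred [[221.02616683  30.6180115 ]
 [351.35411054  21.82492851]] obs [[225.0064255   30.16668252]
 [354.25905755  21.34872917]]
```

View pics/fit.png

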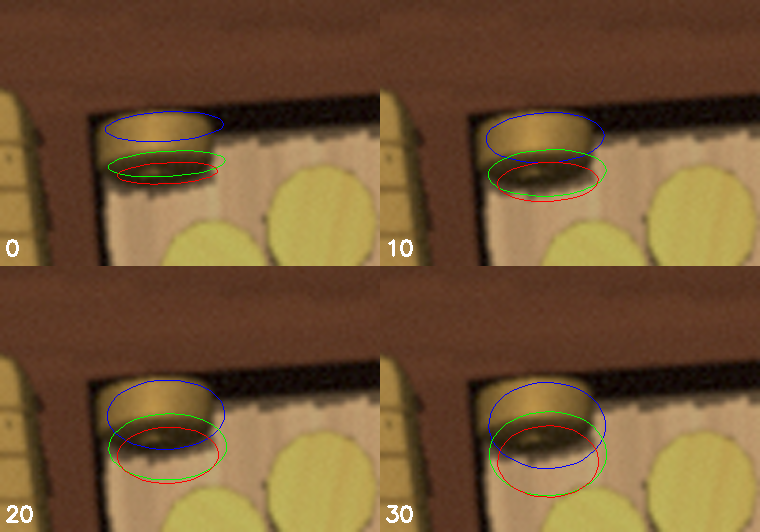

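```bash
cat > go.py <<'E'
from h import *
from station import ctrl
import sys
tx,ty,tz,yaw=map(float,sys.argv[1:5])  # tray x,y world z, tray-relative tool angle
t=np.load("tray.npz");yw=float(t["yaw"]);Rt=np.array([[np.cos(yw),-np.sin(yw)],[np.sin(yw),np.cos(yw)]])
st=ctrl.get_state();Rc=R.from_euler("xyz",st["tool_rot"],degrees=True)
Rg=R.from_euler("xyz",[180,0,yaw+np.degrees(yw)],degrees=True)
g=np.r_[t["C"]+Rt@[tx,ty],tz]
print("tray now",(st["position"][:2]-t["C"])@Rt,st["position"][2],"F",np.round(st["force"],1))
print("rot units",np.round((Rc.inv()*Rg).as_rotvec()/.12,2))
print("shift units now",np.round(Rc.inv().apply(g-st["position"])/.02,2),"after rot",np.round(Rg.inv().apply(g-st["position"])/.02,2))
E
python3 go.py -.035 -.088 .08 90
```

```text
tray now [-0.03067405 -0.21318074] 0.1759556365475312 F [ 0.5 -0.5  0.4]
rot units [-0.11 -0.23 -0.46]
shift units now [ 6.11 -0.5   4.97] after rot [ 6.26 -0.22  4.8 ]
```

```bash
python3 -m pendant '[{"travel":[0,0,0],"angular":[-0.11,-0.23,-0.46],"hand":-1},{"travel":[0.9,0,0.5],"angular":[0,0,0],"hand":-1},{"travel":[0.9,0,0.7],"angular":[0,0,0],"hand":-1},{"travel":[0.9,0,0.7],"angular":[0,0,0],"hand":-1},{"travel":[0.9,0,0.7],"angular":[0,0,0],"hand":-1},{"travel":[0.9,0,0.7],"angular":[0,0,0],"hand":-1},{"travel":[0.9,-0.1,0.7],"angular":[0,0,0],"hand":-1},{"travel":[0.8,-0.1,0.7],"angular":[0,0,0],"hand":-1},{"travel":[0,0,0],"angular":[0,0,0],"hand":-1}]'; python3 go.py -.035 -.088 .045 90;python3 look.py g2
```

```text
clock: 21.2
position: [0.5039, -0.3548, 0.0911]
tool_rot: [179.1, 0.7, 81.8]
force: [-0.4, -0.3, 0.2]
grip_width: 0.0002
tray now [-0.02752227 -0.08910635] 0.09109423525484413 F [-0.4 -0.3  0.2]
rot units [0.14 0.1  0.03]
shift units now [ 0.08 -0.41  2.3 ] after rot [ 0.06 -0.37  2.3 ]
[[217.00962584 269.84176349]
 [363.18319475 268.86816389]
 [372.88199864 193.06403415]
 [213.68736269 193.48927174]]
188 168 3.7320574162679425
```

View pics/g2.png

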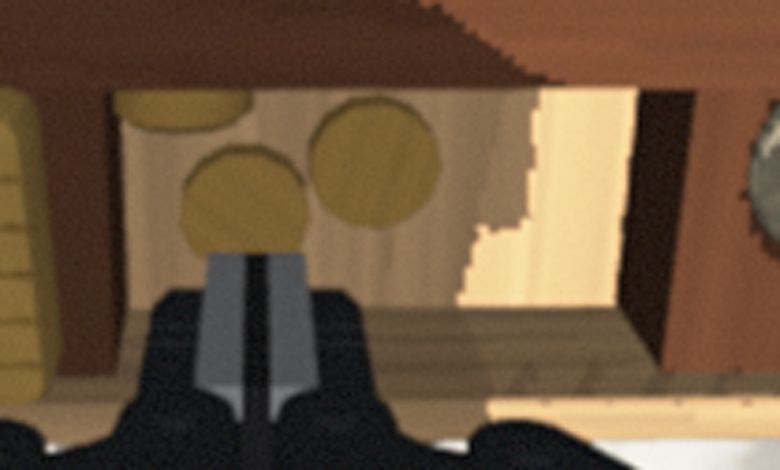

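```bash
python3 -m pendant '[{"travel":[0,-0.47,0],"angular":[0.14,0.1,0],"hand":-1},{"travel":[0,0,0.8],"angular":[0,0,0],"hand":-1},{"travel":[0,0,0.8],"angular":[0,0,0],"hand":-1},{"travel":[0,0,0.6],"angular":[0,0,0],"hand":-1},{"travel":[0,0,0.2],"angular":[0,0,0],"hand":-1},{"travel":[0,0,0],"angular":[0,0,0],"hand":-1}]'; python3 go.py -.037 -.088 .036 90
```

```text
clock: 21.85
position: [0.4943, -0.3598, 0.0432]
tool_rot: [179.9, 0.2, 81.5]
force: [-0.6, 0.1, -0.2]
grip_width: 0.0002
tray now [-0.03622535 -0.09546357] 0.04323434903698464 F [-0.6  0.1 -0.2]
rot units [ 0.02  0.02 -0.01]
shift units now [ 0.37 -0.04  0.36] after rot [ 0.37 -0.04  0.36]
```

```bash
python3 -m pendant '[{"travel":[0.37,-0.04,0],"angular":[0,0,0],"hand":-1},{"travel":[0.05,0,0.2],"angular":[0,0,0],"hand":-1},{"travel":[0,0,0.15],"angular":[0,0,0],"hand":-1},{"travel":[0,0,0],"angular":[0,0,0],"hand":-1}]'; python3 go.py -.037 -.088 .034 90
```

```text
clock: 22.25
position: [0.4955, -0.3504, 0.0364]
tool_rot: [179.8, 0.2, 81.5]
force: [-0.6, 0.7, 0.9]
grip_width: 0.0001
tray now [-0.03647358 -0.08595036] 0.0363970267930058 F [-0.6  0.7  0.9]
rot units [ 0.03  0.02 -0.01]
shift units now [-0.1  -0.03  0.12] after rot [-0.1  -0.03  0.12]
```

```bash
python3 -m pendant '[{"travel":[-0.12,-0.03,0.05],"angular":[0,0,0],"hand":-1},{"travel":[0,0,0.12],"angular":[0,0,0],"hand":-1},{"travel":[0,0,0.08],"angular":[0,0,0],"hand":-1}]'; python3 go.py -.037 -.088 .033 90
```

```text
clock: 22.55
position: [0.4955, -0.3539, 0.0325]
tool_rot: [179.7, 0.3, 81.5]
force: [1.0, -0.3, 17.8]
grip_width: -0.0001
tray now [-0.03594566 -0.0894505 ] 0.03247086618145763 F [ 1.  -0.3 17.8]
rot units [ 0.05  0.04 -0.01]
shift units now [ 0.07 -0.05 -0.03] after rot [ 0.07 -0.05 -0.03]
```

```bash
python3 -m pendant '[{"travel":[-0.3,0,0.06],"angular":[0,0,0],"hand":-1},{"travel":[-0.3,0,0.06],"angular":[0,0,0],"hand":-1}]'; python3 go.py -.037 -.1 .033 90
python3 -m pendant '[{"travel":[-0.3,0,0.02],"angular":[0,0,0],"hand":-1},{"travel":[-0.3,0,0],"angular":[0,0,0],"hand":-1},{"travel":[-0.2,0,0],"angular":[0,0,0],"hand":-1}]'; python3 go.py -.037 -.1 .033 90; python3 look.py g3
```

```text
clock: 22.75
position: [0.4953, -0.3666, 0.0315]
tool_rot: [179.5, 0.3, 81.5]
force: [0.2, 1.1, -0.3]
grip_width: -0.0004
tray now [-0.03432513 -0.10203638] 0.03147202308691721 F [ 0.2  1.1 -0.3]
rot units [ 0.07  0.05 -0.  ]
shift units now [ 0.1  -0.13 -0.08] after rot [ 0.1  -0.13 -0.08]
clock: 23.05
position: [0.4923, -0.3838, 0.0307]
tool_rot: [179.5, 0.3, 81.5]
force: [0.1, 0.2, 0.2]
grip_width: 0.0
tray now [-0.03472214 -0.11946729] 0.030702325799628605 F [0.1 0.2 0.2]
rot units [ 0.07  0.05 -0.01]
shift units now [ 0.97 -0.11 -0.12] after rot [ 0.97 -0.11 -0.11]
[[216.10350127 282.23411291]
 [424.27001028 280.92573807]
 [445.68709411 170.03245752]
 [210.62912688 170.90969543]]
185 145 2.736842105263158
```

View pics/g3.png

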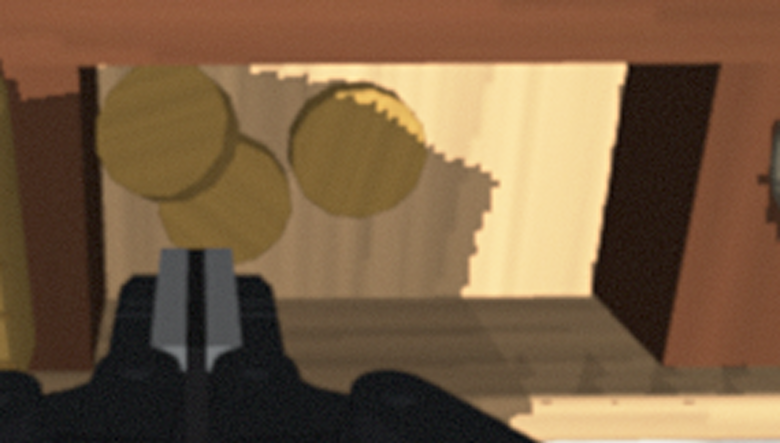

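The third blank tipped over and now lies almost flat at (165,130), partly on its neighbour and clear of the wall. I'll lift straight up, clear the tray and check.

```bash
python3 -m pendant '[{"travel":[0,0,-0.5],"angular":[0,0,0],"hand":-1},{"travel":[0,0,-1],"angular":[0,0,0],"hand":-1},{"travel":[0,0,-1],"angular":[0,0,0],"hand":-1},{"travel":[0,0,-1],"angular":[0,0,0],"hand":-1},{"travel":[-1,0,-1],"angular":[0,0,0],"hand":-1},{"travel":[-1,0,-1],"angular":[0,0,0],"hand":-1},{"travel":[-1,0,-1],"angular":[0,0,0],"hand":-1},{"travel":[-1,0,0],"angular":[0,0,0],"hand":-1},{"travel":[-1,0,0],"angular":[0,0,0],"hand":-1},{"travel":[0,0,0],"angular":[0,0,0],"hand":-1}]'
python3 look.py g4
python3 - <<'E'
from h import *
from station import optics
import pickle
t=np.load("tray.npz");c,s=np.cos(t["yaw"]),np.sin(t["yaw"]);Rt=np.array([[c,-s],[s,c]])
P0=pickle.load(open("p0.pkl","rb"))
o=[]
for n in ("wrist","side"):
    p=optics.grab_frame(n)
    for q in ("blank_1","wax","spool"):
      for r in optics.find_in(p,q):
        b=r["box"];w=px2w(p,[((b[0]+b[2])/2,(b[1]+b[3])/2)],.018);print(n,q,round(r["score"],2),np.round(b),((w[:,:2]-t["C"])@Rt)[0] if q[0]=="b" else "")
cr=lambda f:cv2.resize(cv2.cvtColor(f,cv2.COLOR_RGB2BGR)[150:310,160:360],(390,312))
cv2.imwrite("pics/g5.png",np.hstack([cr(P0["side"]["frame"]),cr(p["frame"])]))
E
```

```text
clock: 24.1
position: [0.4772, -0.4826, 0.1738]
tool_rot: [179.4, 0.4, 81.8]
force: [-0.9, -0.4, 0.1]
grip_width: -0.0003
[[231.44603264  89.18794669]
 [356.06910868  89.54684059]
 [363.56503877  12.39093546]
 [229.79533892  11.65540086]]
204 0 4.239130434782608
wrist blank_1 0.87 [408. 130. 439. 160.] [ 0.1338982  -0.18406061]
wrist blank_1 0.86 [277.  33. 309.  68.] [ 0.00063776 -0.09923455]
wrist blank_1 0.75 [233.  25. 264.  57.] [-0.03989549 -0.09160992]
wrist blank_1 0.6 [249.  47. 277.  80.] [-0.02630288 -0.11003772]
wrist wax 0.81 [169.   4. 220.  88.] 
wrist spool 0.58 [374.   2. 466.  58.] 
side blank_1 0.55 [211. 179. 218. 183.] [ 0.13280563 -0.15359229]
side wax 0.88 [302. 181. 319. 206.] 
side spool 0.89 [219. 165. 240. 198.]
```

View pics/g4.png

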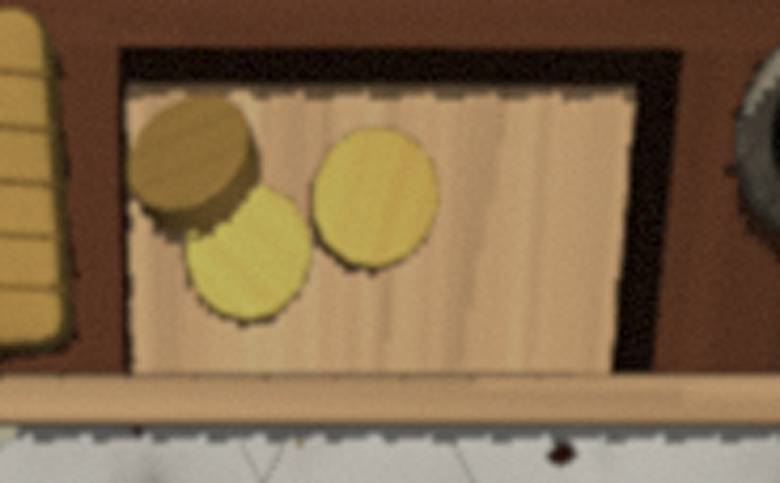

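View pics/g5.png

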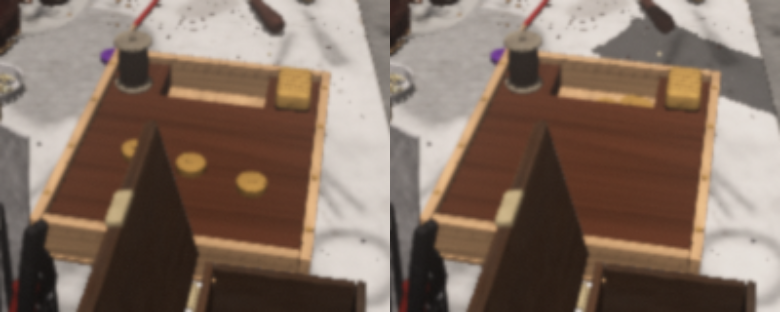

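All three blanks are clearly inside the well, and the spool and wax match the first picture. I'm handing in.

```bash
python3 -c "
from station import ticket,ctrl
print(ctrl.get_state()['clock']);print(ticket.hand_in())"
```

```text
24.55
the job is handed in; nothing more can be done
None
```

All three brass blanks are in the tray's well, and I handed the job in at 24.6 s of the 58 s. I swept each one across the deck nested between the slightly open fingertips; none was picked up.

**Mended along the way:** one blank first came to rest standing on its edge against the deck-side wall. Its underside centre was then only just inside the well's outline. I pulled its top edge over with the shut fingertips, pressing with about 18 N. It now lies tilted on its neighbour.

**Last checks:**
- **Blanks:** the wrist picture put them at about (0.001, -0.099), (-0.026, -0.110) and (-0.040, -0.092) m in the tray's frame, all inside the outline and below the deck.
- **Beeswax and spool:** they look unmoved and the spool is upright. Their boxes in the side picture are within about 3 pixels of those at the start.
- **Robot:** it was clear of everything at hand-in.

**Disagreements and limits:**
- The cameras disagreed by about 3 mm on the tray's position along its x.
- The measured tray came out about 1 to 3% smaller than its stated size.
- I did not measure the heights of the blanks directly. I judged them to be below the deck from the pictures and the well's depth.

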